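# Pack sample jars in the sterilising case, shut it and pin the hasp

## Robot

A 7-joint arm with a two-finger parallel gripper is mounted at the origin on the work surface. World frame = base frame: x ahead of the robot, y to its left, z up, the work surface at z = 0. Lengths are in m, angles in rad, forces in N, time in s.
With the tool pointing down it reaches from about 0.35 to 0.9 m from the base axis. Payload 8.1 kg.
Tool frame: the origin (TCP) lies at the very end of the fingers, on their centre line; the grasp point (between the pads) lies 19 mm behind it; z points along the fingers, y is the line along which they close (so a half turn about z gives the same grasp; the last joint's range is limited). The gripper opens to 92 mm and grips with 3 to 60 N. Pads are 19 mm wide; open, the fingers measure 130 mm over their backs; the gripper's body (75 mm by 190 mm) begins 47 mm behind the grasp point.
Start: joints at [1.129, 0.434, 0.025, 1.573, -0.012, 1.134, -0.075], TCP at [0.208, -0.589, 0.227] pointing down, gripper open.
Joint ranges: [-2.62, 2.62], [-0.44, 2.09], [-1.27, 1.32], [0.08, 2.57], [-1.32, 4.46], [0.12, 2], [-2.74, 2.74]. Speed limits (rad/s): [2.22, 2.22, 3.01, 3.01, 3.14, 3.14, 3.14].

## Interface

Orientations are given as a rotation vector (axis times angle).
In Python, from cell import arm gives the robot as it stands.
- The arm moves only by the tool carry_out, never from a script. Its argument "commands" is a list of rows, each a list of 7 numbers: the opening, from 0 (shut) to 1 (fully open), then the shift along the tool's x, y, z each as a share of 0.025 m, from -1 to 1, then the turn, a rotation vector about the tool's x, y, z each as a share of 0.1 rad, from -1 to 1. A call has 1 to 8 rows; each row shifts and turns the commanded pose from where the row before left it, along the tool's axes as they then stand; what a row does not reach is not made up. A row lasts 1/10 s, in which the tool goes at most 50 mm and 8.59 degrees, less where a joint would pass 70% of its speed; a pose out of reach is approached as far as the arm can. A call with a number of a shift or a turn outside -1 to 1 is refused whole. A call with a gripper value outside its range is refused whole. The fingers move at their own pace and stop on an object; "squeeze" is the grip in N (left out, the last holds). Time passes only in rows, so rows that do not move let the fingers close. It gives the time, the measured TCP pose, the force, the opening and the grip force at its end, in the units of the state.
- arm.observe(): the state, without advancing time (a new reading comes with each control period).
- arm.get_image(name): name is "scene" or "top"; returns a dict with "pixels" (400x640x3 uint8, red, green, blue), "range_z" (400x640 float32, m along the optical axis (not along the pixel's ray), 0 where there is no reading), "mtx" (3x3 intrinsics, pixels), "R" (3x3) and "t" (3): a world point X has camera coordinates R X + t. Camera axes: x right, y down, z forward; pixel columns grow to the right and rows downward; lengths in m; the calibration is good to about 2 mm. A picture is of the moment at which its call begins.
- arm.sign_off(): hands the job in; it is judged then, once.
The state is a dict: "clock": time; "joints": joint angles; "dq": joint speeds; "joint_efforts": joint torques, N m; "position": TCP position; "ee_rot": TCP orientation; "force": force on the tool from outside, world axes, zero at the start; "ft_torque": the same for the moment, N m; "width": opening from 0.0 (shut) to 1.0 (fully open); "gripper_force": force on a finger pad.
Only numpy, scipy, OpenCV 4.12 (cv2) and the standard library are available. Lean on these libraries where they do the work, as an engineer would, in place of code of your own. Each camera call takes 0.05 s, during which the arm holds its last target. There are 200 camera calls.

## Task

Get the sterilising case ready for the autoclave: stand every small amber jar that is out on the mat upright on the floor of the open case, in its bays. Then lower the lid fully closed without slamming it, and last push the square-headed steel pin through the fork ears and the lid's lug, from either side, until its head sits against the ear, and let go. Do not knock the other things on the bench out of place.

Things in the scene. Friction and masses are not known exactly. Their poses are not given: they have to be found in the camera images.
- case: fixed open aluminium case, 160 (x) x 290 (y) x 50 mm high, walls 5 mm, inner floor 5 mm above the bench; origin at the centre of its underside, x from its fork front (-x) to the hinge side, z up. Dividers along x, 4 mm thick, 25 mm high, at y = -84, -28, 28, 84 mm make five bays of 150 x 52 mm, centred at y = -112, -56, 0, 56, 112 mm. On its front stands the steel fork (see ears)
- lid (a joint): angle of the lid in rad: 0 fully closed, grows as it opens, 2.05 its stop; starts at 1.85 to 2.0. A 160 x 290 x 8 mm plate hinged on the case's +x top edge; a friction hinge holds it wherever it is left (2 to 4 N at its front edge moves it). Closed, its top is 58 mm above the bench
- lid_hinge (a point): middle of the hinge line, at x = 80, y = 0, z = 50 mm in the case; the hinge line runs along the case's y axis
- lug_hole (a point): centre of the 13.5 mm hole in the lid's lug, a flat steel plate 10 mm thick (across the case's y) at the middle of the lid's front edge, reaching 36 mm beyond the edge, that can be pinched. Hole: 22 mm beyond the edge; with the lid closed 182 mm in front of and 24 mm above the hinge line, between the ears on their axis. The lug ends 14 mm beyond the hole's centre. Turns with the lid
- ear_plus (a point): centre of the hole mouth in the outer face of the fork's +y ear (x = -102, y = 17, z = 74 mm in the case). The fork is two upright ears, each 28 mm wide (x) and 8 mm thick, 18 mm apart, tops 88 mm above the bench, with 12 mm holes along the case's y axis
- ear_minus (a point): centre of the hole mouth in the outer face of the fork's -y ear (x = -102, y = -17, z = 74 mm in the case); twin of ear_plus
- pin: steel pin, about 150 g: square head 24 x 24 mm, 28 mm long; round shaft 10 mm thick, 52 mm long, last 8 mm tapered to 5. Origin on its axis at the shoulder; x along the shaft (head x = -28 to 0, tip x = 52 mm). The heavy head lies flat: the pin lies level, axis 12 mm above its support. Seated, the origin is at an ear's outer hole mouth and the tip sticks out beyond the other ear
- jar0: squat amber glass jar with a flat white cap, 40 mm diameter (cap 37 mm), 40 mm tall, about 60 g; origin at the centre of its underside, z up. Starts upright on jar_mat. May be absent
- jar1: squat amber glass jar with a flat white cap, 40 mm diameter (cap 37 mm), 40 mm tall, about 60 g; origin at the centre of its underside, z up. Starts upright on jar_mat. May be absent
- jar2: squat amber glass jar with a flat white cap, 40 mm diameter (cap 37 mm), 40 mm tall, about 60 g; origin at the centre of its underside, z up. Starts upright on jar_mat. May be absent
- jar3: squat amber glass jar with a flat white cap, 40 mm diameter (cap 37 mm), 40 mm tall, about 60 g; origin at the centre of its underside, z up. Starts upright on jar_mat. May be absent
- jar4: squat amber glass jar with a flat white cap, 40 mm diameter (cap 37 mm), 40 mm tall, about 60 g; origin at the centre of its underside, z up. Starts upright on jar_mat. May be absent
- jar_mat: fixed grey mat 240 x 180 x 4 mm that the jars stand on at the start, left or right of the case; origin at the centre of its underside
- pin_mat: fixed grey mat 240 x 180 x 4 mm on the other side of the case, with the pin, the stopper and the dishes; origin at the centre of its underside
- stopper: bystander: black rubber stopper, 30 mm wide, 28 mm tall, standing on pin_mat
- dishes: bystander: two stacked glass dishes, 60 mm wide, 28 mm tall, on pin_mat
- reagent_bottle: bystander: clear bottle with a blue cap, 86 mm wide, 170 mm tall, at the back left
- wash_bottle: bystander: white bottle with a red spout, 68 mm wide, 165 mm tall, at the back right
- beaker: bystander: glass beaker, 70 mm wide, 85 mm tall, to the right
- brush: bystander: cleaning brush lying on the left
Not all that is in view belongs to the job. Leave any blue or brown look-alike of the jar0 alone. There is more than one size of the pin; the one meant has the size given above.

How it is judged:
By the outcome, as a careful person would: the job done as asked, in the order asked, and still so for the second after the job is handed in, with the robot touching nothing.
Of jar0, jar1, jar2, jar3, jar4 only 3 to 5 are there at a start; the rules pass over those that are not, and their reading is None.
At some moment in a run one of jar0, jar1, jar2, jar3, jar4, pin may be knocked a few centimetres aside while the robot is not near it.
Once in a run the grip may slacken for a moment while it holds something.
It also fails if it takes over 210 s, if anything falls off the work surface, if the arm or the gripper's body presses on something with over 40 N, if the wrist force passes 120 N, or if a joint passes its speed limit or range.

## Working session

There is one attempt and no reset: what is moved stays moved. The work goes in short steps, Python scripts to look and compute and a tool call to move; the robot and the scene stay as the last step left them, time stands still between calls to the robot, and variables do not carry over. Pictures are saved under pics/ and viewed, at most 14 in all, crops included, and the job is handed in when it is done.

Besides the shell and the picture viewer there is one more tool, called after "Call:" as name([rows], argument=value, ...), one row to a line, values as JSON. carry_out: Moves the arm, as the interface text tells. Shift numbers are shares of 0.025 m and turn numbers shares of 0.1 rad, none past 1 either way. Its arguments: {"type":"object","properties":{"commands":{"type":"array"},"squeeze":{"type":"number"}},"required":["commands"]}

```bash
ls; mkdir -p pics; cat > h.py <<'E'
import numpy as np, cv2
from cell import arm
from scipy.spatial.transform import Rotation as Ro
def snap(name, out=None):
    d=arm.get_image(name)
    if out: cv2.imwrite(out, d["pixels"][:,:,::-1])
    return d
def cloud(d):
    z=d["range_z"]; v,u=np.mgrid[:z.shape[0],:z.shape[1]]
    K=d["mtx"]; P=np.stack([(u-K[0,2])/K[0,0]*z,(v-K[1,2])/K[1,1]*z,z],-1)
    W=(P-d["t"])@d["R"]; W[z==0]=np.nan
    return W
E
python3 - <<'E'
from h import *
for n in("scene","top"):
    d=snap(n,f"pics/{n}0.png"); np.savez(f"{n}0.npz",**d)
    print(n,d["mtx"].tolist(),-d["R"].T@d["t"],d["R"].round(3).tolist())
s=arm.observe(); print({k:np.round(v,3) for k,v in s.items()})
E
```

```text
pics
scene [[398.81978808789364, 0.0, 325.3965328070683], [0.0, 398.81978808789364, 199.33502123088317], [0.0, 0.0, 1.0]] [1.10802518 0.34940371 1.02848516] [[-0.504, 0.864, 0.01], [0.71, 0.421, -0.565], [-0.492, -0.277, -0.825]]
top [[448.60876406407766, 0.0, 315.935688547174], [0.0, 448.60876406407766, 198.01216842583204], [0.0, 0.0, 1.0]] [0.19705308 0.02563284 1.60132278] [[-0.079, -0.997, -0.003], [-0.975, 0.078, -0.206], [0.206, -0.013, -0.978]]
{'clock': np.float64(0.1), 'joints': array([ 1.129,  0.435,  0.025,  1.574, -0.012,  1.134, -0.075]), 'dq': array([-0.002, -0.004, -0.   , -0.005, -0.001,  0.   , -0.001]), 'joint_efforts': array([ 3.0000e-03, -6.6913e+01,  9.8800e-01, -3.1515e+01, -6.1000e-02,
        3.7000e-02,  0.0000e+00]), 'position': array([ 0.208, -0.589,  0.226]), 'ee_rot': array([-3.095e+00, -5.290e-01,  1.000e-03]), 'force': array([ 0.955,  1.233, -0.526]), 'ft_torque': array([-0.02 , -0.032,  0.051]), 'gripper_force': np.float64(0.0), 'width': np.float64(1.001)}
```

View pics/scene0.png

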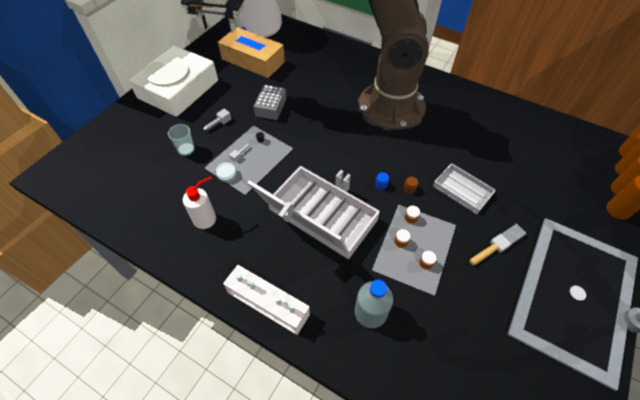

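View pics/top0.png

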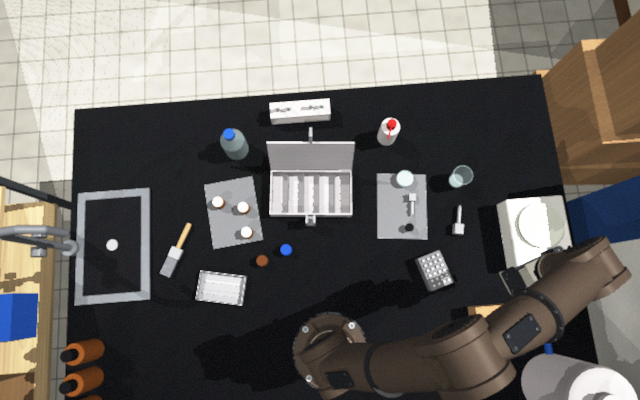

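The scene shows three white-capped amber jars on the left mat: top view (218,202), (243,208) and (246,232). The case is at about (311,192) with its fork at (311,219) and the lid open. There are two pins, one on the right mat at (411,203) and one off it at (458,220). The blue and brown look-alikes are at (286,250) and (262,260).

```bash
cat > m.py <<'E'
from h import *
def blobs(W,lo,hi,box,mina=15):
    x0,x1,y0,y1=box
    m=(W[...,2]>lo)&(W[...,2]<hi)&(W[...,0]>x0)&(W[...,0]<x1)&(W[...,1]>y0)&(W[...,1]<y1)
    n,l,s,c=cv2.connectedComponentsWithStats(m.astype(np.uint8))
    return [(l==i) for i in range(1,n) if s[i,4]>=mina]
E
python3 - <<'E'
from m import *
for n in("top","scene"):
    d=dict(np.load(f"{n}0.npz")); W=cloud(d); print(n)
    def px(u,v): return W[v,u].round(3)
    for nm,lo,hi,box in (("jars",.034,.055,(.2,.8,.13,.5)),("pinmat",.010,.045,(.2,.8,-.5,-.13)),("fork",.065,.1,(.3,.5,-.1,.15))):
        for b in blobs(W,lo,hi,box,5):
            p=W[b]; rc=cv2.minAreaRect((p[:,:2]*1000).astype(np.float32))
            print(nm,b.sum(),"mean",p.mean(0).round(4),"rect",np.round(rc[0],1),np.round(rc[1],1),round(rc[2],1),"z",np.percentile(p[:,2],[5,50,95]).round(4), "px",np.argwhere(b).mean(0).round(0)[::-1],"rgb",d["pixels"][b].mean(0).round(0))
d=dict(np.load("top0.npz"));W=cloud(d)
print("case edges row190:"); 
for v in (175,195,210):
  print(v,[(u,*W[v,u].round(3)) for u in range(264,358,6)])
big=cv2.resize(d["pixels"][130:270,190:480],None,fx=2.75,fy=2.75,interpolation=cv2.INTER_CUBIC)
cv2.imwrite("pics/crop_top.png",big[:,:,::-1])
d=dict(np.load("scene0.npz"))
big=cv2.resize(d["pixels"][100:280,190:450],None,fx=3,fy=3,interpolation=cv2.INTER_CUBIC)
cv2.imwrite("pics/crop_scene.png",big[:,:,::-1])
E
```

```text
top
jars 43 mean [0.7119 0.2679 0.0442] rect [717.7 269.2] [28.9 80.9] 33.2 z [0.0352 0.0445 0.0525] px [239. 153.] rgb [83. 93. 93.]
jars 57 mean [0.616  0.1534 0.0467] rect [610.5 158.3] [26.5 71. ] 62.8 z [0.0369 0.0474 0.0531] px [272. 176.] rgb [196. 192. 192.]
jars 72 mean [0.5039 0.1613 0.0465] rect [520.2 149.9] [43.  89.6] 86.4 z [0.0351 0.0484 0.0537] px [272. 207.] rgb [193. 190. 190.]
jars 91 mean [0.5385 0.3547 0.0444] rect [538.8 354.6] [34.1 35.1] 27.6 z [0.037  0.0445 0.0502] px [217. 202.] rgb [243. 238. 236.]
jars 92 mean [0.5116 0.2668 0.0443] rect [512.8 267.5] [36.1 36.2] 14.5 z [0.0376 0.0448 0.0495] px [242. 207.] rgb [240. 236. 233.]
jars 95 mean [0.4224 0.2576 0.0436] rect [422.9 258.1] [35.5 36.4] 55.6 z [0.0357 0.0436 0.05  ] px [246. 232.] rgb [243. 238. 235.]
jars 30 mean [0.3528 0.1372 0.0395] rect [352.  137.6] [31.3 13.6] 2.6 z [0.0346 0.04   0.0439] px [282. 250.] rgb [ 50.  98. 211.]
jars 88 mean [0.3205 0.2112 0.0414] rect [320.9 211. ] [35.2 31.4] 85.0 z [0.0365 0.041  0.0465] px [261. 261.] rgb [137.  82.  50.]
pinmat 54 mean [ 0.7198 -0.2578  0.0
[... 6502 characters left out ...]
np.float64(0.495), np.float64(0.086), np.float64(0.009)), (300, np.float64(0.493), np.float64(0.065), np.float64(0.007)), (306, np.float64(0.492), np.float64(0.043), np.float64(0.004)), (312, np.float64(0.49), np.float64(0.022), np.float64(0.005)), (318, np.float64(0.482), np.float64(0.0), np.float64(0.038)), (324, np.float64(0.486), np.float64(-0.022), np.float64(0.009)), (330, np.float64(0.485), np.float64(-0.043), np.float64(0.005)), (336, np.float64(0.484), np.float64(-0.065), np.float64(0.003)), (342, np.float64(0.481), np.float64(-0.086), np.float64(0.008)), (348, np.float64(0.479), np.float64(-0.108), np.float64(0.008)), (354, np.float64(0.479), np.float64(-0.13), np.float64(-0.001))]
```

View pics/crop_top.png

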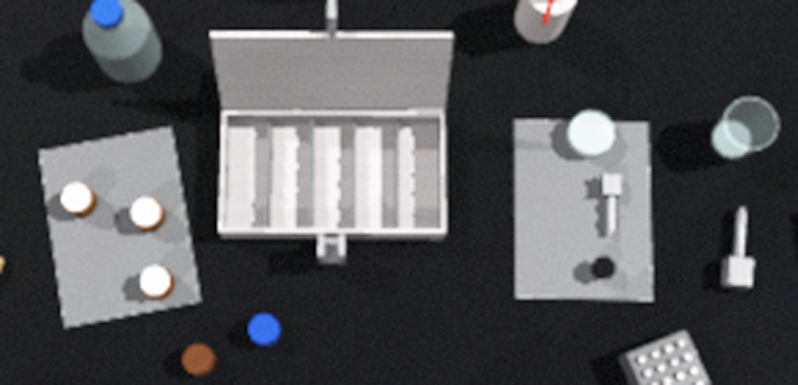

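View pics/crop_scene.png

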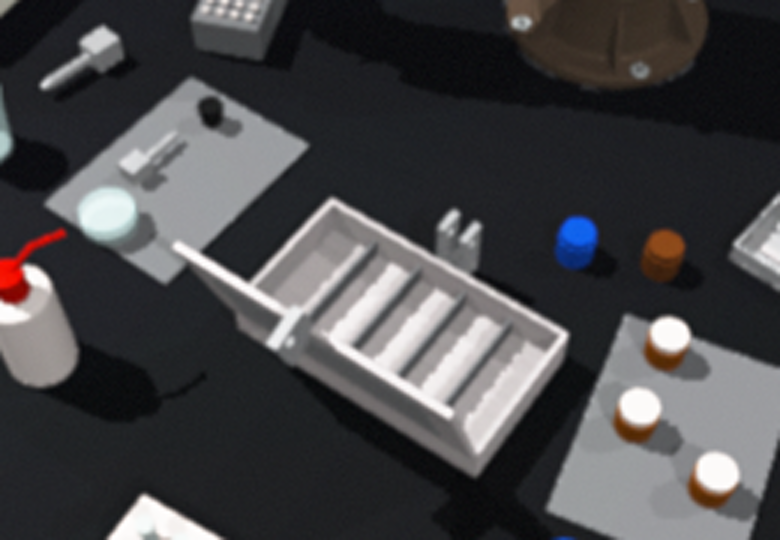

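Crops: the mat pin has its head at crop_top (611,185) and its tip at (611,235), about 80 mm long, so it is the right size. The one lying off the mat is about 100 mm long, so it is the wrong one. The lid lug is at (332,15) and the ears are at (332,247). Next I refine the positions by casting rays onto known planes.

```bash
cat >> m.py <<'E'
def ray(d,uv,z):
    uv=np.atleast_2d(uv).astype(float); K=d["mtx"]
    r=np.c_[(uv[:,0]-K[0,2])/K[0,0],(uv[:,1]-K[1,2])/K[1,1],np.ones(len(uv))]@d["R"]
    c=-d["R"].T@d["t"]; return c+r*((z-c[2])/r[:,2])[:,None]
def rayxy(d,mask,z): return ray(d,np.argwhere(mask)[:,::-1],z)[:,:2]
def rect(p):
    r=cv2.minAreaRect((p*1000).astype(np.float32)); return np.round(r[0],1),np.round(r[1],1),round(r[2],1)
def jars(d):
    W=cloud(d); px=d["pixels"].astype(int); out=[]
    m=(px.min(-1)>170)&(W[...,2]>.025)&(W[...,2]<.06)&(W[...,0]>.3)&(W[...,0]<.72)&(W[...,1]>.19)&(W[...,1]<.48)
    n,l,s,c=cv2.connectedComponentsWithStats(m.astype(np.uint8))
    return [(s[i,4],*ray(d,c[i],.044)[0,:2].round(4)) for i in range(1,n) if s[i,4]>40]
E
python3 - <<'E'
from m import *
for n in("top","scene"):
    d=dict(np.load(f"{n}0.npz")); W=cloud(d); px=d["pixels"].astype(int); print(n,jars(d))
    m=(W[...,2]>.043)&(W[...,2]<.058)&(px.min(-1)>120)&(W[...,0]>.44)&(W[...,0]<.66)&(abs(W[...,1]-.02)<.17)
    print("rim",rect(rayxy(d,m,.05)))
    # per-wall line fits
    p=rayxy(d,m,.05)
    for nm,s in (("front",(p[:,0]<.50)&(abs(p[:,1]-.02)<.12)),("left",(p[:,1]>.14)&(p[:,0]>.5)&(p[:,0]<.6)),("right",(p[:,1]<-.08)&(p[:,0]>.5)&(p[:,0]<.6))):
        q=p[s]
        if len(q)>5:
            f=cv2.fitLine(q.astype(np.float32),cv2.DIST_HUBER,0,.001,.001).ravel(); print(nm,len(q),f[2:].round(4),np.degrees(np.arctan2(f[1],f[0])).round(2))
    for b in blobs(W,.078,.1,(.4,.5,-.05,.1),5): print("ear",b.sum(),rayxy(d,b,.088).mean(0).round(4),rect(rayxy(d,b,.088)))
    m=(W[...,2]>.010)&(W[...,2]<.045)&(abs(W[...,0]-.485)<.06)&(abs(W[...,1]+.335)<.03)&(px.min(-1)>195 if n=="top" else px.min(-1)>150)
    k=[b for b in blobs(np.where(m[...,None],W,np.nan),0,.1,(.3,.6,-.4,-.2),20)]
    for b in k: print("pin16",b.sum(),rect(rayxy(d,b,.018)))
    # lid outline
    for b in blobs(W,.09,.30,(.56,.75,-.15,.2),20): q=W[b]; print("lid",b.sum(),np.percentile(q,[1,50,99],axis=0).round(3).tolist())
    b=(W[...,2]>.08)&(W[...,2]<.19)&(W[...,0]>.56)&(W[...,0]<.75)&(W[...,1]>-.12)&(W[...,1]<.16)
    q=W[b]; q=q-0; A=np.c_[q[:,2],q[:,1],np.ones(len(q))]; s=np.linalg.lstsq(A,q[:,0],rcond=None)[0]; print("lidplane x=a z+b y+c",s.round(4))
E
```

```text
top [(np.int32(84), np.float64(0.5399), np.float64(0.3549)), (np.int32(85), np.float64(0.5137), np.float64(0.2661)), (np.int32(89), np.float64(0.4239), np.float64(0.2576))]
rim (array([548. ,  23.2]), array([290.1, 167.1]), 85.4)
front 95 [0.4692 0.0374] 85.02
left 38 [0.5437 0.1663] -4.17
right 39 [ 0.5297 -0.1181] -4.04
ear 27 [0.4455 0.0446] (array([445.5,  44.6]), array([ 6.8, 27.7]), 85.7)
ear 18 [0.4434 0.019 ] (array([443.4,  19. ]), array([ 3.4, 27.6]), 85.5)
pin16 46 (array([ 508.8, -341.9]), array([21.6, 26.3]), 83.0)
pin16 22 (array([ 463. , -336.3]), array([ 7.2, 36.5]), 83.0)
lid 1958 [[0.631, -0.127, 0.092], [0.66, 0.012, 0.157], [0.696, 0.155, 0.231]]
lidplane x=a z+b y+c [0.3299 0.0872 0.6072]
scene [(np.int32(108), np.float64(0.426), np.float64(0.2613)), (np.int32(121), np.float64(0.5153), np.float64(0.2691)), (np.int32(137), np.float64(0.5421), np.float64(0.3573))]
rim (array([545.,  26.]), array([296.1, 163.7]), 83.3)
front 197 [0.471  0.0243] 85.1
left 73 [0.5496 0.1684] -5.17
right 71 [ 0.5433 -0.1171] -6.46
ear 33 [0.4478 0.0222] (array([447.9,  23. ]), array([11.5, 33.4]), 81.6)
ear 32 [0.449  0.0478] (array([448.6,  47.6]), array([10.6, 30.6]), 88.2)
pin16 75 (array([ 477.3, -341.1]), array([23.2, 74.8]), 85.0)
lid 1029 [[0.643, -0.124, 0.093], [0.678, 0.018, 0.192], [0.719, 0.159, 0.234]]
lidplane x=a z+b y+c [0.352  0.0813 0.6148]
```

Call:
carry_out([
  [0.65,0,0,0,0,0,-1],
  [0.65,0,0,0,0,0,-1],
  [0.65,0,0,0,0,0,-1],
  [0.65,0,0,0,0,0,-1],
  [0.65,0,0,0,0,0,-1],
  [0.65,0,0,0,0,0,-1],
  [0.65,0,0,0,0,0,-1],
  [0.65,0,0,0,0,0,-1],
], squeeze=15)

```text
clock: 0.9
position: [0.2076, -0.5892, 0.2262]
ee_rot: [-2.642, -1.699, -0.0]
force: [-0.3, -0.5, 0.5]
width: 0.65
gripper_force: 0.0
```

Call:
carry_out([
  [0.65,0,0,0,0,0,-1],
  [0.65,0,0,0,0,0,-1],
  [0.65,0,0,0,0,0,-1],
  [0.65,0,0,0,0,0,-0.47],
  [0.65,0,1,0,0,0,0],
  [0.65,0,1,0,0,0,0],
  [0.65,0,1,0,0,0,0],
  [0.65,0,0,0,0,0,0],
])

```text
clock: 1.7
position: [0.2869, -0.5945, 0.226]
ee_rot: [2.308, 2.13, 0.004]
force: [0.5, 0.6, 0.7]
width: 0.651
gripper_force: 0.0
```

```bash
cat > go.py <<'E'
# usage: to(x,y,z,yaw of tool y in deg) -> shares in the current tool frame
from m import *
C=np.array([.5477,.0246]); PSI=-4.9
def case(x,y,z=0):
    c,s=np.cos(np.radians(PSI)),np.sin(np.radians(PSI)); return np.array([C[0]+c*x-s*y,C[1]+s*x+c*y,z])
def to(p,yaw=PSI):
    s=arm.observe(); R=Ro.from_rotvec(s["ee_rot"]); p=np.asarray(p,float)
    yy=np.radians(yaw); Y=np.array([np.cos(yy),np.sin(yy),0]); Z=np.array([0,0,-1.]); T=Ro.from_matrix(np.c_[np.cross(Y,Z),Y,Z])
    print("t",round(float(s["clock"]),1),"pos",np.round(s["position"],4),"F",np.round(s["force"],1),"w",round(float(s["width"])*92,1),"g",round(float(s["gripper_force"]),1))
    print(" shift",(R.inv().apply(p-s["position"])/.025).round(2),"turn",((R.inv()*T).as_rotvec()/.1).round(2),"| shift in T frame",(T.inv().apply(p-s["position"])/.025).round(2))
E
python3 -c "
from go import *
to([.5145,.2676,.12]);print(arm.observe()['joints'].round(2))"
```

```text
t 1.7 pos [ 0.2869 -0.5945  0.226 ] F [0.5 0.6 0.7] w 59.9 g 0.0
 shift [35.09  6.3   4.32] turn [ 0.02 -0.02  0.05] | shift in T frame [35.13  6.12  4.24]
[ 1.19  0.51 -0.24  1.46  0.12  1.19  0.86]
```

Call:
carry_out([
  [0.65,1,0.18,0,0,0,0],
  [0.65,1,0.18,0,0,0,0],
  [0.65,1,0.18,0,0,0,0],
  [0.65,1,0.18,0,0,0,0],
  [0.65,1,0.18,0,0,0,0],
  [0.65,1,0.18,0,0,0,0],
  [0.65,1,0.18,0,0,0,0],
  [0.65,1,0.18,0,0,0,0],
])

```text
clock: 2.5
position: [0.3346, -0.3987, 0.2265]
ee_rot: [-2.314, -2.124, 0.001]
force: [0.7, 0.2, -0.5]
width: 0.651
gripper_force: 0.0
```

Call:
carry_out([
  [0.65,1,0.18,0,0,0,0],
  [0.65,1,0.18,0,0,0,0],
  [0.65,1,0.18,0,0,0,0],
  [0.65,1,0.18,0,0,0,0],
  [0.65,1,0.18,0,0,0,0],
  [0.65,1,0.18,0,0,0,0],
  [0.65,1,0.18,0,0,0,0],
  [0.65,1,0.18,0,0,0,0],
])

```text
clock: 3.3
position: [0.3876, -0.2028, 0.2265]
ee_rot: [-2.315, -2.124, 0.001]
force: [0.4, -0.4, 0.6]
width: 0.649
gripper_force: 0.0
```

Call:
carry_out([
  [0.65,1,0.18,0,0,0,0],
  [0.65,1,0.18,0,0,0,0],
  [0.65,1,0.18,0,0,0,0],
  [0.65,1,0.18,0,0,0,0],
  [0.65,1,0.18,0,0,0,0],
  [0.65,1,0.18,0,0,0,0],
  [0.65,1,0.18,0,0,0,0],
  [0.65,1,0.18,0,0,0,0],
])

```text
clock: 4.1
position: [0.4407, -0.0069, 0.2266]
ee_rot: [2.315, 2.124, -0.001]
force: [0.4, -0.0, 0.1]
width: 0.652
gripper_force: 0.0
```

Call:
carry_out([
  [0.65,1,0.18,0,0,0,0],
  [0.65,1,0.18,0,0,0,0],
  [0.65,1,0.18,0,0,0,0],
  [0.65,1,0.18,0,0,0,0],
  [0.65,1,0.18,0,0,0,0],
  [0.65,1,0.18,0,0,0,0],
  [0.65,1,0.18,0,0,0,0],
  [0.65,1,0.18,0,0,0,0],
])

```text
clock: 4.9
position: [0.494, 0.1891, 0.2264]
ee_rot: [2.314, 2.124, -0.001]
force: [0.1, 0.1, -0.2]
width: 0.647
gripper_force: 0.0
```

Call:
carry_out([
  [0.65,1,0.18,1,0,0,0],
  [0.65,1,0,1,0,0,0],
  [0.65,1,0,1,0,0,0],
  [0.65,0.1,0,1,0,0,0],
  [0.65,0,0,0,0,0,0],
])

```text
clock: 5.4
position: [0.5029, 0.2646, 0.1234]
ee_rot: [-2.312, -2.126, 0.01]
force: [-0.0, -1.1, -1.1]
width: 0.653
gripper_force: 0.0
```

```bash
python3 -c "
from go import *
for n in ('top','scene'): print(jars(snap(n,'pics/%s1.png'%n)))
to([.5145,.2676,.019]);print(arm.observe()['joints'].round(2))"
```

```text
[(np.int32(82), np.float64(0.423), np.float64(0.257))]
[(np.int32(108), np.float64(0.5171), np.float64(0.2689)), (np.int32(121), np.float64(0.5417), np.float64(0.3567))]
t 5.5 pos [0.5049 0.2648 0.1267] F [ 0.4  0.1 -0.3] w 59.8 g 0.0
 shift [0.15 0.38 4.31] turn [-0.01  0.01 -0.  ] | shift in T frame [0.14 0.37 4.31]
[-0.14  0.53 -0.61  1.79  0.37  0.94 -1.  ]
```

Call:
carry_out([
  [0.65,0.15,0.4,0,0,0,0],
  [0.65,0,0,1,0,0,0],
  [0.65,0,0,1,0,0,0],
  [0.65,0,0,1,0,0,0],
  [0.65,0,0,0.8,0,0,0],
  [0.65,0,0,0.5,0,0,0],
  [0.65,0,0,0,0,0,0],
  [0.2,0,0,0,0,0,0],
])

```text
clock: 6.3
position: [0.5162, 0.269, 0.0203]
ee_rot: [2.314, 2.124, 0.002]
force: [0.3, 0.9, -0.2]
width: 0.601
gripper_force: 0.0
```

Call:
carry_out([
  [0.2,0,0,0,0,0,0],
  [0.2,0,0,0,0,0,0],
  [0.2,0,0,0,0,0,0],
  [0.2,0,0,0,0,0,0],
])

```text
clock: 6.7
position: [0.5158, 0.2691, 0.0203]
ee_rot: [2.313, 2.125, 0.002]
force: [-0.2, -0.6, 7.3]
width: 0.432
gripper_force: 15.0
```

```bash
python3 -c "
from go import *
to(case(-.012,.112,.13)); to(case(-.012,.112,.022))"
```

```text
t 6.7 pos [0.5158 0.2691 0.0203] F [-0.2 -0.6  7.3] w 39.8 g 15.0
 shift [-5.15  1.63 -4.39] turn [ 0.01 -0.01  0.  ] | shift in T frame [-5.16  1.63 -4.39]
t 6.7 pos [0.5158 0.2691 0.0203] F [-0.2 -0.6  7.3] w 39.8 g 15.0
 shift [-5.16  1.62 -0.07] turn [ 0.01 -0.01  0.  ] | shift in T frame [-5.16  1.63 -0.07]
```

Call:
carry_out([
  [0.2,0,0,-0.5,0,0,0],
  [0.2,0,0,-1,0,0,0],
  [0.2,0,0,-1,0,0,0],
  [0.2,0,0,-1,0,0,0],
  [0.2,-0.6,0.3,-0.5,0,0,0],
  [0.2,-1,0.3,0,0,0,0],
  [0.2,-1,0.3,0,0,0,0],
  [0.2,-1,0.3,0,0,0,0],
], squeeze=22)

```text
clock: 7.5
position: [0.5376, 0.1756, 0.1202]
ee_rot: [2.313, 2.125, 0.001]
force: [-0.4, -0.2, -0.6]
width: 0.425
gripper_force: 22.0
```

Call:
carry_out([
  [0.2,-1,0.3,0,0,0,0],
  [0.2,-0.5,0.13,0,0,0,0],
  [0.2,0,0,0,0,0,0],
  [0.2,0,0,0,0,0,0],
])

```text
clock: 7.9
position: [0.5448, 0.1395, 0.1197]
ee_rot: [-2.313, -2.125, -0.001]
force: [-0.2, 0.1, -0.8]
width: 0.428
gripper_force: 22.0
```

```bash
python3 -c "
from go import *
to(case(-.012,.112,.0225))
snap('scene','pics/s2.png');
d=snap('top'); 
import cv2
cv2.imwrite('pics/t2.png',cv2.resize(d['pixels'][130:270,190:480],None,fx=2.75,fy=2.75)[:,:,::-1])"
```

```text
t 7.9 pos [0.5448 0.1395 0.1197] F [-0.2  0.1 -0.8] w 39.4 g 22.0
 shift [-0.09  0.03  3.89] turn [ 0.   -0.01  0.01] | shift in T frame [-0.09  0.03  3.89]
```

View pics/s2.png

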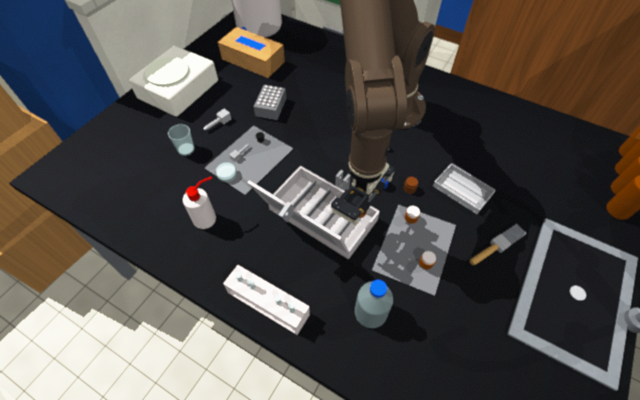

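The gripper, holding jar b, is over the left bay at about (350,205). Now I lower it.

Call:
carry_out([
  [0.2,-0.1,0,1,0,0,0],
  [0.2,0,0,1,0,0,0],
  [0.2,0,0,1,0,0,0],
  [0.2,0,0,0.5,0,0,0],
  [0.2,0,0,0.2,0,0,0],
  [0.2,0,0,0.15,0,0,0],
  [0.2,0,0,0,0,0,0],
])

```text
clock: 8.7
position: [0.5451, 0.1362, 0.0234]
ee_rot: [2.313, 2.125, 0.001]
force: [-0.5, -0.4, -0.2]
width: 0.428
gripper_force: 22.0
```

```bash
python3 -c "
from go import *
to(case(-.012,.112,.0225))"
```

```text
t 8.7 pos [0.5451 0.1362 0.0234] F [-0.5 -0.4 -0.2] w 39.4 g 22.0
 shift [0.04 0.   0.04] turn [ 0.01 -0.    0.01] | shift in T frame [0.04 0.   0.04]
```

Call:
carry_out([
  [0.2,0,0,0.06,0,0,0],
  [0.5,0,0,0,0,0,0],
  [0.6,0,0,0,0,0,0],
  [0.65,0,0,0,0,0,0],
  [0.65,0,0,-0.5,0,0,0],
  [0.65,0,0,-1,0,0,0],
  [0.65,0,0,-1,0,0,0],
  [0.65,0,0,-1,0,0,0],
], squeeze=15)

```text
clock: 9.5
position: [0.5447, 0.1359, 0.1108]
ee_rot: [-2.314, -2.125, -0.001]
force: [-0.1, 0.4, -0.1]
width: 0.645
gripper_force: 0.0
```

```bash
python3 -c "
from go import *
for n in ('top','scene'): print(jars(snap(n)))
to([.425,.2595,.11])"
```

```text
[(np.int32(68), np.float64(0.5416), np.float64(0.3551)), (np.int32(88), np.float64(0.424), np.float64(0.2577))]
[(np.int32(101), np.float64(0.4247), np.float64(0.2612)), (np.int32(96), np.float64(0.5409), np.float64(0.3577))]
t 9.6 pos [0.5468 0.1369 0.1132] F [ 0.1 -0.2 -0.3] w 59.8 g 0.0
 shift [ 4.47 -5.27  0.11] turn [ 0.06 -0.02  0.  ] | shift in T frame [ 4.47 -5.27  0.13]
```

Call:
carry_out([
  [0.65,0.85,-1,0,0,0,0],
  [0.65,0.85,-1,0,0,0,0],
  [0.65,0.85,-1,0,0,0,0],
  [0.65,0.85,-1,0,0,0,0],
  [0.65,0.85,-1,0,0,0,0],
  [0.65,0.2,-0.2,0,0,0,0],
  [0.65,0,0,0,0,0,0],
  [0.65,0,0,0,0,0,0],
])

```text
clock: 10.4
position: [0.4255, 0.2567, 0.109]
ee_rot: [2.314, 2.124, -0.0]
force: [1.1, -0.3, -0.4]
width: 0.649
gripper_force: 0.0
```

```bash
python3 -c "
from go import *
for n in ('top','scene'): print(jars(snap(n)))
to([.425,.2595,.0205])"
```

```text
[]
[(np.int32(67), np.float64(0.4323), np.float64(0.2613)), (np.int32(136), np.float64(0.5421), np.float64(0.3573))]
t 10.5 pos [0.4258 0.2564 0.1088] F [ 1.7 -1.4  1. ] w 60.2 g 0.0
 shift [ 0.12 -0.04  3.53] turn [ 0.    0.01 -0.02] | shift in T frame [ 0.12 -0.04  3.53]
```

Call:
carry_out([
  [0.65,0.12,0,1,0,0,0],
  [0.65,0,0,1,0,0,0],
  [0.65,0,0,1,0,0,0],
  [0.65,0,0,0.5,0,0,0],
  [0.65,0,0,0,0,0,0],
  [0.2,0,0,0,0,0,0],
  [0.2,0,0,0,0,0,0],
  [0.2,0,0,0,0,0,0],
])

```text
clock: 11.3
position: [0.4256, 0.261, 0.0224]
ee_rot: [2.314, 2.124, 0.003]
force: [-0.0, -0.3, 1.0]
width: 0.442
gripper_force: 0.4
```

Call:
carry_out([
  [0.2,0,0,0,0,0,0],
  [0.2,0,0,0,0,0,0],
  [0.2,0,0,0,0,0,0],
])

```text
clock: 11.6
position: [0.4256, 0.261, 0.0224]
ee_rot: [2.314, 2.124, 0.003]
force: [-0.1, -0.5, 7.3]
width: 0.426
gripper_force: 15.0
```

```bash
python3 -c "
from go import *
to(case(-.012,.059,.13))"
```

```text
t 11.6 pos [0.4256 0.261  0.0224] F [-0.1 -0.5  7.3] w 39.2 g 15.0
 shift [-6.64  5.2  -4.3 ] turn [ 0.02 -0.01  0.  ] | shift in T frame [-6.64  5.19 -4.3 ]
```

Call:
carry_out([
  [0.2,0,0,-0.5,0,0,0],
  [0.2,0,0,-1,0,0,0],
  [0.2,0,0,-1,0,0,0],
  [0.2,0,0,-1,0,0,0],
  [0.2,0,0.5,-0.8,0,0,0],
  [0.2,-0.7,0.9,0,0,0,0],
  [0.2,-1,0.9,0,0,0,0],
  [0.2,-1,0.9,0,0,0,0],
], squeeze=22)

```text
clock: 12.4
position: [0.4995, 0.186, 0.1302]
ee_rot: [2.312, 2.126, 0.001]
force: [0.7, 0.4, -0.3]
width: 0.427
gripper_force: 22.0
```

Call:
carry_out([
  [0.2,-1,0.9,0,0,0,0],
  [0.2,-1,0.8,0,0,0,0],
  [0.2,-1,0.3,0,0,0,0],
  [0.2,-0.94,0,0,0,0,0],
  [0.2,0,0,0,0,0,0],
  [0.2,0,0,0,0,0,0],
])

```text
clock: 13.0
position: [0.5403, 0.0839, 0.1297]
ee_rot: [2.315, 2.124, 0.001]
force: [-0.1, -0.2, -0.8]
width: 0.427
gripper_force: 22.0
```

```bash
python3 -c "
from go import *
to(case(-.012,.059,.0245))
d=snap('top'); import cv2
cv2.imwrite('pics/t3.png',cv2.resize(d['pixels'][130:270,190:480],None,fx=2.75,fy=2.75)[:,:,::-1])"
```

```text
t 13.0 pos [0.5403 0.0839 0.1297] F [-0.1 -0.2 -0.8] w 39.3 g 22.0
 shift [0.02 0.02 4.21] turn [ 0.   -0.   -0.01] | shift in T frame [0.02 0.02 4.21]
```

Call:
carry_out([
  [0.2,0,0,1,0,0,0],
  [0.2,0,0,1,0,0,0],
  [0.2,0,0,1,0,0,0],
  [0.2,0,0,0.7,0,0,0],
  [0.2,0,0,0.3,0,0,0],
  [0.2,0,0,0.2,0,0,0],
  [0.2,0,0,0,0,0,0],
])

```text
clock: 13.75
position: [0.5406, 0.085, 0.0243]
ee_rot: [-2.313, -2.126, -0.001]
force: [-0.8, -0.6, -0.6]
width: 0.427
gripper_force: 22.0
```

```bash
python3 -c "
from go import *
to(case(-.012,.059,.0245))"
```

```text
t 13.8 pos [0.5406 0.085  0.0243] F [-0.8 -0.6 -0.6] w 39.2 g 22.0
 shift [-0.02  0.01 -0.01] turn [ 0.   -0.    0.01] | shift in T frame [-0.02  0.01 -0.01]
```

Release, rise, then on to the third jar (.541, .357).

Call:
carry_out([
  [0.2,0,0,0.06,0,0,0],
  [0.5,0,0,0,0,0,0],
  [0.6,0,0,0,0,0,0],
  [0.65,0,0,0,0,0,0],
  [0.65,0,0,-0.5,0,0,0],
  [0.65,0,0,-1,0,0,0],
  [0.65,0,0,-1,0,0,0],
  [0.65,0,0,-1,0,0,0],
], squeeze=15)

```text
clock: 14.55
position: [0.5403, 0.0843, 0.1118]
ee_rot: [-2.314, -2.125, -0.0]
force: [-0.3, -0.8, 0.4]
width: 0.649
gripper_force: 0.0
```

Call:
carry_out([
  [0.65,0.5,0,-0.5,0,0,0],
  [0.65,1,0,0,0,0,0],
  [0.65,1,0,0,0,0,0],
  [0.65,1,0,0,0,0,0],
  [0.65,1,0,0,0,0,0],
  [0.65,1,0,0,0,0,0],
  [0.65,1,0,0,0,0,0],
])

```text
clock: 15.25
position: [0.5537, 0.2482, 0.1226]
ee_rot: [-2.313, -2.125, -0.0]
force: [0.3, -0.7, -0.2]
width: 0.648
gripper_force: 0.0
```

```bash
python3 -c "
from go import *
for n in ('top','scene'): print(jars(snap(n,'pics/%s4.png'%n)))
to([.541,.3565,.0205])"
```

```text
[(np.int32(73), np.float64(0.5406), np.float64(0.3545))]
[(np.int32(117), np.float64(0.5416), np.float64(0.3565))]
t 15.3 pos [0.553  0.2518 0.1229] F [-0.5 -0.3 -0. ] w 59.5 g 0.0
 shift [ 4.12 -0.81  4.11] turn [-0.   -0.04  0.06] | shift in T frame [ 4.13 -0.84  4.1 ]
```

View pics/scene4.png

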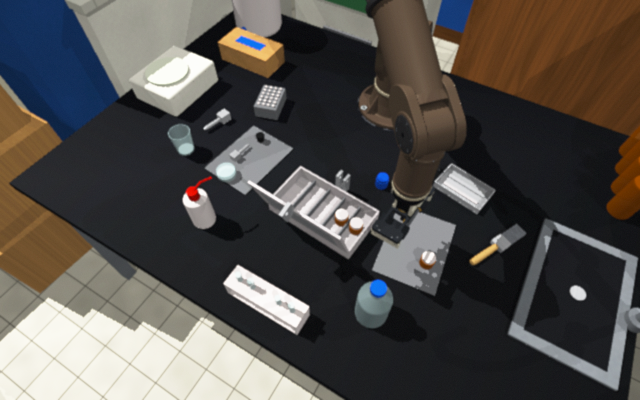

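Two jars stand upright in the case at (341,216) and (356,226). The third is still on the mat at (428,260).

Call:
carry_out([
  [0.65,1,-0.2,0,0,0,0],
  [0.65,1,-0.2,0,0,0,0],
  [0.65,1,-0.2,0,0,0,0],
  [0.65,1,-0.2,0,0,0,0],
  [0.65,0,0,0,0,0,0],
])

```text
clock: 15.85
position: [0.5406, 0.3522, 0.1228]
ee_rot: [-2.307, -2.129, -0.002]
force: [0.2, 0.0, 0.3]
width: 0.652
gripper_force: 0.0
```

```bash
python3 -c "
from go import *
for n in ('top','scene'): print(jars(snap(n)))
to([.541,.3565,.0205])"
```

```text
[]
[(np.int32(47), np.float64(0.5529), np.float64(0.356))]
t 15.9 pos [0.5422 0.3478 0.1223] F [ 0.3 -0.2  0.4] w 59.6 g 0.0
 shift [ 0.35 -0.08  4.07] turn [-0.    0.01  0.02] | shift in T frame [ 0.34 -0.08  4.07]
```

Call:
carry_out([
  [0.65,0.25,0,1,0,0,0],
  [0.65,0,0,1,0,0,0],
  [0.65,0,0,1,0,0,0],
  [0.65,0,0,0.7,0,0,0],
  [0.65,0,0,0.35,0,0,0],
  [0.65,0,0,0,0,0,0],
  [0.2,0,0,0,0,0,0],
  [0.2,0,0,0,0,0,0],
])

```text
clock: 16.75
position: [0.544, 0.3542, 0.0225]
ee_rot: [2.314, 2.125, 0.003]
force: [0.3, 1.3, 0.7]
width: 0.52
gripper_force: 0.0
```

Call:
carry_out([
  [0.2,0,0,0,0,0,0],
  [0.2,0,0,0,0,0,0],
  [0.2,0,0,0,0,0,0],
])

```text
clock: 17.05
position: [0.5436, 0.3541, 0.0222]
ee_rot: [2.314, 2.125, 0.002]
force: [-2.9, -2.0, 7.2]
width: 0.432
gripper_force: 15.0
```

```bash
python3 -c "
from go import *
to(case(-.012,-.112,.13))"
```

```text
t 17.1 pos [0.5436 0.3541 0.0222] F [-2.9 -2.   7.2] w 39.7 g 15.0
 shift [-17.6    0.8   -4.33] turn [ 0.01 -0.01  0.01] | shift in T frame [-17.6    0.81  -4.31]
```

Call:
carry_out([
  [0.2,0,0,-0.5,0,0,0],
  [0.2,0,0,-1,0,0,0],
  [0.2,0,0,-1,0,0,0],
  [0.2,0,0,-1,0,0,0],
  [0.2,-0.6,0.1,-0.8,0,0,0],
  [0.2,-1,0.1,0,0,0,0],
  [0.2,-1,0.1,0,0,0,0],
  [0.2,-1,0.1,0,0,0,0],
], squeeze=22)

```text
clock: 17.85
position: [0.5457, 0.2622, 0.1297]
ee_rot: [2.313, 2.125, 0.001]
force: [0.7, -0.7, -1.0]
width: 0.431
gripper_force: 22.0
```

Call:
carry_out([
  [0.2,-1,0.1,0,0,0,0],
  [0.2,-1,0.1,0,0,0,0],
  [0.2,-1,0.1,0,0,0,0],
  [0.2,-1,0.1,0,0,0,0],
  [0.2,-1,0,0,0,0,0],
  [0.2,-1,0,0,0,0,0],
  [0.2,-1,0,0,0,0,0],
  [0.2,-1,0,0,0,0,0],
])

```text
clock: 18.65
position: [0.5385, 0.062, 0.1295]
ee_rot: [2.313, 2.125, 0.001]
force: [-0.5, 0.6, -0.6]
width: 0.426
gripper_force: 22.0
```

Call:
carry_out([
  [0.2,-1,0,0,0,0,0],
  [0.2,-1,0,0,0,0,0],
  [0.2,-1,0,0,0,0,0],
  [0.2,-1,0,0,0,0,0],
  [0.2,-1,0,0,0,0,0],
  [0.2,-1,0,0,0,0,0],
  [0.2,0,0,0,0,0,0],
  [0.2,0,0,0,0,0,0],
])

```text
clock: 19.45
position: [0.5259, -0.0869, 0.1293]
ee_rot: [2.315, 2.123, 0.0]
force: [-0.4, -0.3, 0.8]
width: 0.425
gripper_force: 22.0
```

```bash
python3 -c "
from go import *
to(case(-.012,-.112,.0245))"
```

```text
t 19.4 pos [ 0.5259 -0.0869  0.1293] F [-0.4 -0.3  0.8] w 39.1 g 22.0
 shift [0.04 0.01 4.19] turn [ 0.01  0.   -0.01] | shift in T frame [0.04 0.01 4.19]
```

Call:
carry_out([
  [0.2,0.04,0,1,0,0,0],
  [0.2,0,0,1,0,0,0],
  [0.2,0,0,1,0,0,0],
  [0.2,0,0,0.7,0,0,0],
  [0.2,0,0,0.3,0,0,0],
  [0.2,0,0,0.2,0,0,0],
  [0.2,0,0,0.05,0,0,0],
  [0.2,0,0,0,0,0,0],
])

```text
clock: 20.25
position: [0.5265, -0.0848, 0.0234]
ee_rot: [2.312, 2.125, 0.001]
force: [-0.5, -0.9, -0.8]
width: 0.426
gripper_force: 22.0
```

Call:
carry_out([
  [0.5,0,0,0,0,0,0],
  [0.6,0,0,0,0,0,0],
  [0.65,0,0,0,0,0,0],
  [0.65,0,0,-0.5,0,0,0],
  [0.65,0,0,-1,0,0,0],
  [0.65,0,0,-1,0,0,0],
  [0.65,0,0,-1,0,0,0],
  [0.65,0,-0.5,-0.5,0,0,0],
], squeeze=15)

```text
clock: 21.05
position: [0.5157, -0.0842, 0.1256]
ee_rot: [2.312, 2.123, 0.005]
force: [-0.8, -0.4, 0.4]
width: 0.65
gripper_force: 0.0
```

```bash
python3 -c "
from go import *
to(case(-.10,-.15,.3))
d=snap('scene'); import cv2
cv2.imwrite('pics/s5.png',cv2.resize(d['pixels'][120:290,190:450],None,fx=3,fy=3)[:,:,::-1])"
```

```text
t 21.1 pos [ 0.5157 -0.0842  0.1256] F [-0.8 -0.4  0.4] w 59.8 g 0.0
 shift [-1.55 -3.07 -6.99] turn [ 0.05 -0.    0.  ] | shift in T frame [-1.56 -3.1  -6.98]
```

View pics/s5.png

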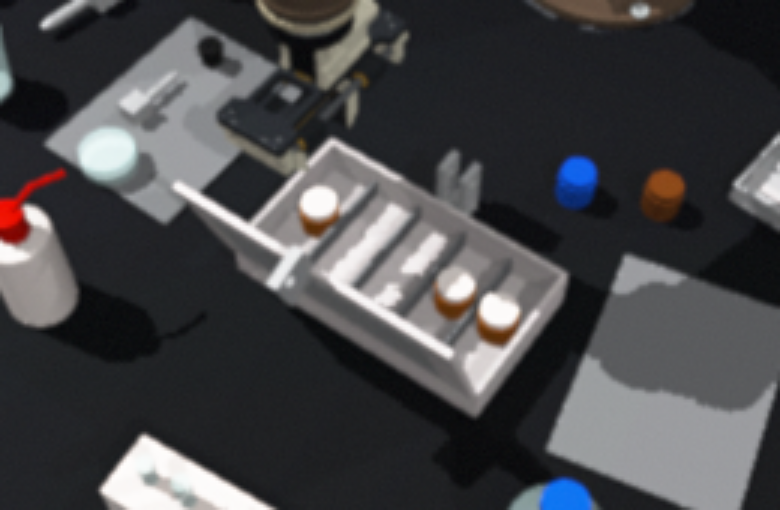

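All three jars stand upright in their bays, with caps at (320,200), (455,290) and (498,315) in the crop. Next is the lid: I'll go behind it with the fingers shut and push it over.

Call:
carry_out([
  [0,0,0,-1,0,0,0],
  [0,0,0,-1,0,0,0],
  [0,0,0,-1,0,0,0],
  [0,0,0,-1,0,0,0],
  [0,0,0,-1,0,0,0],
  [0,0,0,-1,0,0,0],
  [0,0,0,-1,0,0,0],
  [0,0.5,0.5,0,0,0,0],
])

```text
clock: 21.9
position: [0.5277, -0.0743, 0.3011]
ee_rot: [2.313, 2.119, 0.003]
force: [0.1, -0.3, -0.3]
width: 0.021
gripper_force: 0.0
```

Call:
carry_out([
  [0,0.5,1,0,0,0,0],
  [0,0.5,1,0,0,0,0],
  [0,0.5,1,0,0,0,0],
  [0,0,1,0,0,0,0],
  [0,0,1,0,0,0,0],
  [0,0,1,0,0,0,0],
  [0,0,1,0,0,0,0],
  [0,0,1,0,0,0,0],
])

```text
clock: 22.7
position: [0.7302, -0.0528, 0.2974]
ee_rot: [-2.314, -2.125, 0.001]
force: [-0.2, -0.4, 0.1]
width: 0.005
gripper_force: 0.0
```

```bash
python3 -c "
from go import *
to(case(.18,-.06,.172));print(arm.observe()['joints'].round(2))"
```

```text
t 22.7 pos [ 0.7302 -0.0528  0.2974] F [-0.2 -0.4  0.1] w 0.4 g 0.0
 shift [ 0.06 -0.33  5.01] turn [-0.01  0.    0.  ] | shift in T frame [ 0.06 -0.34  5.01]
[ 0.3   0.65 -0.6   1.11  0.35  1.47 -0.32]
```

Call:
carry_out([
  [0,0,0,1,0,0,0],
  [0,0,0,1,0,0,0],
  [0,0,0,1,0,0,0],
  [0,0,0,1,0,0,0],
  [0,0,0,1,0,0,0],
  [0,0,-0.4,0,0,0,0],
  [0,0,-0.4,0,0,0,0],
  [0,0,0,0,0,0,0],
])

```text
clock: 23.5
position: [0.7086, -0.0508, 0.1724]
ee_rot: [-2.313, -2.125, 0.001]
force: [0.1, -0.2, 0.8]
width: 0.004
gripper_force: 0.0
```

Call:
carry_out([
  [0,0,-0.4,0,0,0,0],
  [0,0,-0.4,0,0,0,0],
  [0,0,-0.4,0,0,0,0],
  [0,0,-0.4,0,0,0,0],
])

```text
clock: 23.9
position: [0.6697, -0.0474, 0.1734]
ee_rot: [2.313, 2.124, 0.003]
force: [4.2, -0.4, 2.9]
width: 0.003
gripper_force: 1.9
```

```bash
python3 -c "
from go import *
to(case(.098,-.06,.175))"
```

```text
t 23.9 pos [ 0.6697 -0.0474  0.1734] F [ 4.2 -0.4  2.9] w 0.3 g 1.9
 shift [ 0.05 -1.19 -0.07] turn [ 0.02 -0.    0.  ] | shift in T frame [ 0.05 -1.19 -0.06]
```

Call:
carry_out([
  [0,0,-0.4,0,0,0,0],
  [0,0,-0.4,0,0,0,0],
  [0,0,-0.4,0,0,0,0],
  [0,0,-0.4,0,0,0,0],
  [0,0,-0.4,0.05,0,0,0],
  [0,0,-0.4,0.1,0,0,0],
  [0,0,-0.4,0.1,0,0,0],
  [0,0,-0.4,0.15,0,0,0],
])

```text
clock: 24.7
position: [0.5891, -0.0407, 0.1623]
ee_rot: [2.314, 2.125, -0.0]
force: [-0.1, 1.1, 3.5]
width: 0.005
gripper_force: 1.3
```

```bash
python3 -c "
from go import *
to(case(.028,-.06,.153))"
```

```text
t 24.7 pos [ 0.5891 -0.0407  0.1623] F [-0.1  1.1  3.5] w 0.4 g 1.3
 shift [ 0.06 -0.75  0.37] turn [-0.  0.  0.] | shift in T frame [ 0.06 -0.75  0.37]
```

Call:
carry_out([
  [0,0,-0.38,0.18,0,0,0],
  [0,0,-0.38,0.2,0,0,0],
  [0,0,-0.38,0.3,0,0,0],
  [0,0,-0.38,0.35,0,0,0],
  [0,0,-0.32,0.38,0,0,0],
  [0,0,-0.32,0.4,0,0,0],
  [0,0,-0.22,0.4,0,0,0],
  [0,0,-0.2,0.4,0,0,0],
])

```text
clock: 25.5
position: [0.5248, -0.0353, 0.0962]
ee_rot: [-2.314, -2.125, 0.001]
force: [-0.3, -0.2, 2.4]
width: 0.01
gripper_force: 1.0
```

```bash
python3 -c "
from go import *
to(case(-.026,-.06,.058))"
```

```text
t 25.5 pos [ 0.5248 -0.0353  0.0962] F [-0.3 -0.2  2.4] w 0.9 g 1.0
 shift [ 0.07 -0.33  1.53] turn [-0.01  0.    0.  ] | shift in T frame [ 0.07 -0.33  1.53]
```

Call:
carry_out([
  [0,0,-0.1,0.3,0,0,0],
  [0,0,-0.1,0.3,0,0,0],
  [0,0,-0.08,0.25,0,0,0],
  [0,0,-0.05,0.2,0,0,0],
  [0,0,0,0.15,0,0,0],
  [0,0,0,0.12,0,0,0],
  [0,0,0,0.1,0,0,0],
  [0,0,0,0.08,0,0,0],
])

```text
clock: 26.3
position: [0.5175, -0.0345, 0.0595]
ee_rot: [-2.314, -2.125, 0.0]
force: [-0.8, 0.5, 2.0]
width: 0.004
gripper_force: 0.7
```

```bash
python3 -c "
from go import *
to(case(-.026,-.06,.058))"
```

```text
t 26.3 pos [ 0.5175 -0.0345  0.0595] F [-0.8  0.5  2. ] w 0.4 g 0.7
 shift [ 0.06 -0.04  0.06] turn [-0. -0.  0.] | shift in T frame [ 0.06 -0.04  0.06]
```

Call:
carry_out([
  [0,0,0,0.05,0,0,0],
  [0,0,0,0.04,0,0,0],
  [0,0,0,0,0,0,0],
])

```text
clock: 26.6
position: [0.5175, -0.0345, 0.0582]
ee_rot: [2.313, 2.125, -0.0]
force: [-5.2, -0.1, 12.0]
width: 0.006
gripper_force: 6.0
```

Call:
carry_out([
  [0,0,0,0.04,0,0,0],
  [0,0,0,0,0,0,0],
])

```text
clock: 26.8
position: [0.5175, -0.0345, 0.0581]
ee_rot: [2.313, 2.124, -0.001]
force: [-9.1, -0.5, 24.2]
width: 0.003
gripper_force: 12.2
```

The lid is seated: 24 N of resistance with the fingertip at z = 58 mm. I retreat and measure the pin and the ears.

Call:
carry_out([
  [0,0,0,-0.3,0,0,0],
  [0,0,0,-1,0,0,0],
  [0,0,0,-1,0,0,0],
  [0,0,0,-1,0,0,0],
  [0,0,0,-1,0,0,0],
  [0,0,0,-1,0,0,0],
  [0,0,0,-1,0,0,0],
  [0,0,0,0,0,0,0],
])

```text
clock: 27.6
position: [0.5196, -0.0342, 0.2173]
ee_rot: [2.311, 2.122, 0.007]
force: [0.4, 0.2, -0.5]
width: 0.004
gripper_force: 0.0
```

```bash
cat > pin.py <<'E'
from go import *
def pin(d,top,cx=.485,cy=-.335,r=.07):
    W=cloud(d); px=d["pixels"].astype(int)
    q=np.median(px[(abs(W[...,2]-.004)<.006)&(abs(W[...,0]-cx)<.1)&(abs(W[...,1]-cy)<.09)],0)
    m=(W[...,2]>.012)&(W[...,2]<.045)&(np.hypot(W[...,0]-cx,W[...,1]-cy)<r)&(px.min(-1)>130)
    m=m.astype(np.uint8); n,l,s,c=cv2.connectedComponentsWithStats(m)
    i=1+np.argmax(s[1:,4]); b=l==i; P=W[b]
    f=cv2.fitLine(P[:,:2].astype(np.float32),cv2.DIST_HUBER,0,.001,.001).ravel()
    print("n",s[i,4],"mat",q,"fit",f[2:].round(4),np.degrees(np.arctan2(f[1],f[0])).round(1))
    h=P[P[:,2]>.021]; print(" head/hi pts",len(h),h.mean(0).round(4))
    e=np.array([f[0],f[1]]); t=(P[:,:2]-f[2:])@e; print(" extent",(f[2:]+e*np.percentile(t,1)).round(4),(f[2:]+e*np.percentile(t,99)).round(4), "rect18",rect(rayxy(d,b,.018)))
E
python3 - <<'E'
from pin import *
for n in("top","scene"):
    d=snap(n); np.savez(f"{n}6.npz",**d); pin(d,n=="top")
    W=cloud(d)
    for b in blobs(W,.078,.1,(.4,.5,-.05,.1),5): print("ear",b.sum(),rayxy(d,b,.088).mean(0).round(4),rect(rayxy(d,b,.088)))
    cv2.imwrite(f"pics/{n}6.png",cv2.resize(d["pixels"][140:260,290:450] if n=="top" else d["pixels"][110:230,190:390],None,fx=4,fy=4,interpolation=cv2.INTER_CUBIC)[:,:,::-1])
a=cv2.imread("pics/top6.png");b=cv2.imread("pics/scene6.png"); b=cv2.resize(b,(640,384)); cv2.imwrite("pics/both6.png",cv2.resize(np.vstack([a[:384],b]),(500,600)))
to([.485,-.335,.2],85)
E
```

```text
n 90 mat [170. 172. 174.] fit [ 0.4901 -0.3366] -9.4
 head/hi pts 76 [ 0.4904 -0.3368  0.0275]
 extent [ 0.4397 -0.3282] [ 0.5175 -0.3411] rect18 (array([ 479.6, -339.8]), array([24.9, 83.5]), 88.1)
ear 44 [0.4544 0.0302] (array([454.8,  30.2]), array([ 6.9, 48.5]), 85.6)
ear 26 [0.4451 0.0444] (array([445.5,  44.6]), array([ 6.8, 27.7]), 85.7)
ear 18 [0.4434 0.019 ] (array([443.4,  19. ]), array([ 3.4, 27.6]), 85.5)
n 91 mat [146. 147. 150.] fit [ 0.4932 -0.3345] -10.1
 head/hi pts 62 [ 0.5003 -0.3344  0.0274]
 extent [ 0.4439 -0.3257] [ 0.5205 -0.3394] rect18 (array([ 478.3, -339.2]), array([25.5, 77.4]), 82.2)
ear 136 [0.4544 0.0347] (array([460.,  34.]), array([36.7, 57.3]), 82.6)
t 27.7 pos [ 0.5178 -0.0347  0.2143] F [-0.8 -0.2 -0. ] w 0.3 g 0.0
 shift [-12.08  -0.29   0.58] turn [ 1.000e-02  1.000e-02 -1.569e+01] | shift in T frame [  0.26 -12.08   0.57]
```

View pics/both6.png

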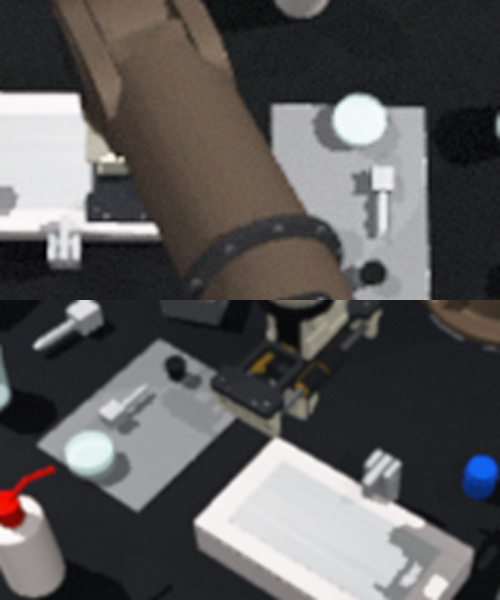

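The lid lies closed with its lug between the ears (68,245 in the upper half). The pin on the mat is undisturbed, with its head at (381,178). I go to the pin.

Call:
carry_out([
  [0.5,-1,0.05,0,0,0,0],
  [0.5,-1,0.05,0,0,0,0],
  [0.5,-1,0.05,0,0,0,0],
  [0.5,-1,0.05,0,0,0,0],
  [0.5,-1,0.05,0,0,0,0],
  [0.5,-1,0.05,0,0,0,0],
  [0.5,-1,0.05,0,0,0,0],
  [0.5,-1,0.05,0,0,0,0],
])

```text
clock: 28.5
position: [0.5097, -0.2356, 0.2126]
ee_rot: [-2.313, -2.124, 0.001]
force: [1.1, 0.7, 0.4]
width: 0.5
gripper_force: 0.0
```

Call:
carry_out([
  [0.5,-1,0.05,0,0,0,0],
  [0.5,-1,0.05,0,0,0,0],
  [0.5,-1,0,0,0,0,0],
  [0.5,-1,0,0,0,0,0],
  [0.5,0,0,0,0,0,-1],
  [0.5,0,0,0,0,0,-1],
  [0.5,0,0,0,0,0,-1],
  [0.5,0,0,0,0,0,-1],
])

```text
clock: 29.3
position: [0.5038, -0.3344, 0.2124]
ee_rot: [-1.839, -2.544, 0.0]
force: [-0.4, -0.9, -0.6]
width: 0.5
gripper_force: 0.0
```

Call:
carry_out([
  [0.5,0,0,0,0,0,-1],
  [0.5,0,0,0,0,0,-1],
  [0.5,0,0,0,0,0,-1],
  [0.5,0,0,0,0,0,-1],
  [0.5,0,0,0,0,0,-1],
  [0.5,0,0,0,0,0,-1],
  [0.5,0,0,0,0,0,-1],
  [0.5,0,0,0,0,0,-1],
])

```text
clock: 30.1
position: [0.5039, -0.3344, 0.2125]
ee_rot: [-0.703, -3.06, -0.001]
force: [0.3, -0.4, 0.3]
width: 0.501
gripper_force: 0.0
```

Call:
carry_out([
  [0.5,0,0,0,0,0,-1],
  [0.5,0,0,0,0,0,-1],
  [0.5,0,0,0,0,0,-1],
  [0.5,0,0,0,0,0,-0.25],
  [0.5,0,0,0,0,0,0],
  [0.5,0,0,0,0,0,0],
])

```text
clock: 30.7
position: [0.5043, -0.3344, 0.2135]
ee_rot: [-0.209, -3.134, -0.001]
force: [1.1, 0.2, -0.2]
width: 0.497
gripper_force: 0.0
```

```bash
python3 - <<'E'
from pin import *
d=snap("scene"); pin(d,0)
to([.506,-.3395,.006],82.5); print(arm.observe()["joints"].round(2))
E
```

```text
n 92 mat [157. 159. 161.] fit [ 0.4819 -0.3315] -7.6
 head/hi pts 62 [ 0.5023 -0.3348  0.0271]
 extent [ 0.4421 -0.3262] [ 0.5198 -0.3366] rect18 (array([ 478.3, -339.2]), array([25.5, 77.4]), 82.2)
t 30.8 pos [ 0.5044 -0.3345  0.2137] F [ 0.2  1.2 -0.2] w 46.0 g 0.0
 shift [-0.09 -0.19  8.31] turn [ 0.   -0.   -0.02] | shift in T frame [-0.09 -0.19  8.31]
[ 1.11  0.59 -0.96  1.59  0.51  1.23  1.5 ]
```

Call:
carry_out([
  [0.5,-0.09,-0.15,1,0,0,0],
  [0.5,0,0,1,0,0,0],
  [0.5,0,0,1,0,0,0],
  [0.5,0,0,1,0,0,0],
  [0.5,0,0,1,0,0,0],
  [0.5,0,0,1,0,0,0],
  [0.5,0,0,0.8,0,0,0],
  [0.5,0,0,0.6,0,0,0],
])

```text
clock: 31.55
position: [0.5057, -0.3385, 0.0276]
ee_rot: [-0.207, -3.134, -0.0]
force: [0.1, -0.1, 0.1]
width: 0.499
gripper_force: 0.0
```

Call:
carry_out([
  [0.5,0,0,0.5,0,0,0],
  [0.5,0,0,0.28,0,0,0],
  [0.5,0,0,0,0,0,0],
])

```text
clock: 31.85
position: [0.5059, -0.3384, 0.0089]
ee_rot: [-0.206, -3.134, -0.0]
force: [-0.1, 1.2, 0.3]
width: 0.498
gripper_force: 0.0
```

```bash
python3 - <<'E'
from pin import *
d=snap("scene"); pin(d,0)
to([.506,-.338,.0065],82.5)
E
```

```text
n 10 mat [116. 117. 119.] fit [ 0.5504 -0.3204] -81.6
 head/hi pts 10 [ 0.5504 -0.3204  0.0318]
 extent [ 0.5486 -0.3085] [ 0.5522 -0.3332] rect18 (array([ 542.1, -329.8]), array([ 4.9, 25.2]), 8.5)
t 31.9 pos [ 0.5064 -0.3385  0.0096] F [0.6 0.4 0.5] w 45.8 g 0.0
 shift [0.02 0.02 0.13] turn [-0.  0. -0.] | shift in T frame [0.02 0.02 0.13]
```

Call:
carry_out([
  [0.5,0,0,0.1,0,0,0],
  [0.1,0,0,0,0,0,0],
  [0.1,0,0,0,0,0,0],
  [0.1,0,0,0,0,0,0],
  [0.1,0,0,0,0,0,0],
  [0.1,0,0,0,0,0,0],
  [0.1,0,0,0,0,0,0],
], squeeze=10)

```text
clock: 32.6
position: [0.5064, -0.3386, 0.0073]
ee_rot: [0.205, 3.135, -0.0]
force: [-1.5, 0.3, 4.0]
width: 0.266
gripper_force: 10.0
```

Call:
carry_out([
  [0.1,0,0,0,0,0,0],
  [0.1,0,0,-0.3,0,0,0],
  [0.1,0,0,-1,0,0,0],
  [0.1,0,0,-1,0,0,0],
  [0.1,0,0,-1,0,0,0],
  [0.1,0,0,-1,0,0,0],
  [0.1,0,0,-1,0,0,0],
  [0.1,0,0,0,0,0,0],
], squeeze=35)

```text
clock: 33.4
position: [0.508, -0.3387, 0.1431]
ee_rot: [0.205, 3.13, -0.003]
force: [0.3, -0.8, 0.4]
width: 0.26
gripper_force: 35.0
```

```bash
python3 - <<'E'
from pin import *
d=snap("scene"); W=cloud(d); dt=snap("top")
cv2.imwrite("pics/p7.png",cv2.resize(d["pixels"][90:210,180:320],None,fx=5,fy=5,interpolation=cv2.INTER_CUBIC)[:,:,::-1])
to([.506,-.338,.13],82.5)
E
```

```text
t 33.5 pos [ 0.5061 -0.3387  0.1398] F [-0.1 -0.2 -2. ] w 24.1 g 35.0
 shift [0.01 0.03 0.39] turn [-0.01  0.   -0.  ] | shift in T frame [0.01 0.03 0.39]
```

View pics/p7.png

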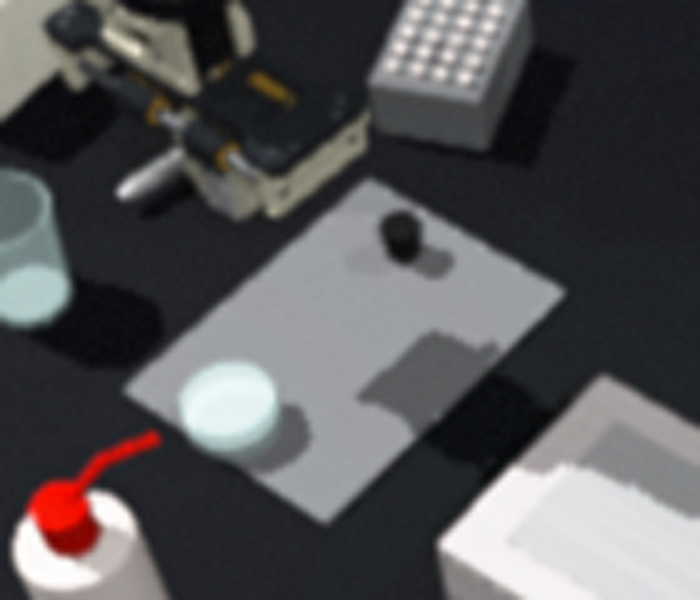

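The pin is held: 24.1 mm width, and the head is visible under the gripper at (235,190). Next I rotate it a quarter turn and look at the alignment.

Call:
carry_out([
  [0.1,0,0,0,0,0,1],
  [0.1,0,0,0,0,0,1],
  [0.1,0,0,0,0,0,1],
  [0.1,0,0,0,0,0,1],
  [0.1,0,0,0,0,0,1],
  [0.1,0,0,0,0,0,1],
  [0.1,0,0,0,0,0,1],
  [0.1,0,0,0,0,0,1],
])

```text
clock: 34.3
position: [0.5052, -0.3383, 0.1379]
ee_rot: [-1.415, -2.802, -0.0]
force: [-0.9, 0.3, -0.7]
width: 0.26
gripper_force: 35.0
```

Call:
carry_out([
  [0.1,0,0,0,0,0,1],
  [0.1,0,0,0,0,0,1],
  [0.1,0,0,0,0,0,1],
  [0.1,0,0,0,0,0,1],
  [0.1,0,0,0,0,0,1],
  [0.1,0,0,0,0,0,1],
  [0.1,0,0,0,0,0,1],
  [0.1,0,0,0,0,0,0.25],
])

```text
clock: 35.1
position: [0.5053, -0.3382, 0.1382]
ee_rot: [-2.315, -2.121, 0.002]
force: [0.3, -0.0, -1.7]
width: 0.26
gripper_force: 35.0
```

```bash
python3 - <<'E'
from pin import *
to(case(-.102,-.105,.13))
E
```

```text
t 35.1 pos [ 0.5053 -0.3382  0.1382] F [ 0.3 -0.  -1.7] w 23.9 g 35.0
 shift [10.4  -3.65  0.34] turn [-0.02 -0.01 -0.02] | shift in T frame [10.4  -3.63  0.33]
```

Call:
carry_out([
  [0.1,0.6,-0.5,0,0,0,0],
  [0.1,1,-0.5,0,0,0,0],
  [0.1,1,-0.5,0,0,0,0],
  [0.1,1,-0.5,0,0,0,0],
  [0.1,1,-0.5,0,0,0,0],
  [0.1,1,-0.5,0,0,0,0],
  [0.1,1,-0.5,0,0,0,0],
  [0.1,1,-0.15,0,0,0,0],
])

```text
clock: 35.9
position: [0.4294, -0.1406, 0.1387]
ee_rot: [-2.311, -2.126, 0.003]
force: [-0.1, 0.1, -1.1]
width: 0.258
gripper_force: 35.0
```

Call:
carry_out([
  [0.1,1,0,0,0,0,0],
  [0.1,1,0,0.3,0,0,0],
  [0.1,0.8,0,1,0,0,0],
  [0.1,0,0,1,0,0,0],
  [0.1,0,0,0.6,0,0,0],
  [0.1,0,0,0,0,0,0],
  [0.1,0,0,0,0,0,0],
])

```text
clock: 36.6
position: [0.437, -0.0716, 0.0669]
ee_rot: [-2.312, -2.126, 0.001]
force: [0.0, -0.0, -1.0]
width: 0.258
gripper_force: 35.0
```

```bash
python3 - <<'E'
from pin import *
to(case(-.102,-.105,.0653))
ims=[]
for n in("top","scene"):
    d=snap(n); np.savez(f"{n}8.npz",**d); 
    a=d["pixels"][200:240,295:345] if n=="top" else d["pixels"][140:200,275:375]
    ims.append(cv2.resize(a,(500,400) if n=="top" else (500,300),interpolation=cv2.INTER_CUBIC)[:,:,::-1])
cv2.imwrite("pics/a8.png",np.vstack(ims)[:600] if 0 else cv2.resize(np.vstack(ims),(428,600)))
E
```

```text
t 36.6 pos [ 0.437  -0.0716  0.0669] F [ 0. -0. -1.] w 23.8 g 35.0
 shift [0.01 0.   0.06] turn [-0.01 -0.    0.02] | shift in T frame [0.01 0.   0.06]
```

View pics/a8.png

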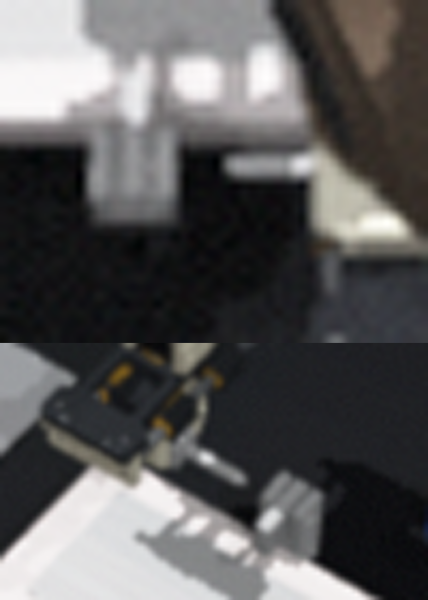

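Both views show the shaft level and pointing at the −y ear. Top part: the shaft is at (265,165) and the ears span (90–180, 130–220). Now I quantify the offset between arm and camera from the shaft itself.

```bash
python3 - <<'E'
from pin import *
def proj(d,P): p=np.atleast_2d(P)@d["R"].T+d["t"]; q=p@d["mtx"].T; return q[:,:2]/q[:,2:]
s=arm.observe(); tcp=s["position"]
ex=case(1,0)-case(0,0); ey=case(0,1)-case(0,0)
for n in("top","scene"):
    d=dict(np.load(f"{n}8.npz")); g=d["pixels"].astype(float).mean(-1)
    base=np.array([tcp[0],tcp[1],tcp[2]+.0087]); 
    pts=np.array([base+ey*(.014+t) for t in np.linspace(.018,.044,14)]); uv=proj(d,pts)
    tang=uv[-1]-uv[0]; tang/=np.linalg.norm(tang); nor=np.array([-tang[1],tang[0]])
    k=np.arange(-6,6.01,.25); offs=[]
    for p in uv:
        xy=(p+k[:,None]*nor).astype(np.float32); v=cv2.remap(g.astype(np.float32),xy[None,:,0],xy[None,:,1],cv2.INTER_LINEAR)[0]
        w=np.clip(v-(np.percentile(v,20)+25),0,None); w[abs(k-k[np.argmax(w*(abs(k)<4))])>2.5]=0; offs.append((w*k).sum()/w.sum())
    # px -> mm along case x (at fixed z) and z
    jx=(proj(d,pts[7]+ex*.001)-uv[7])@nor; jz=(proj(d,pts[7]+[0,0,.001])-uv[7])@nor
    print(n,"off px",np.round(offs,2),"med",np.median(offs).round(2),"px/mm x",jx.ravel().round(3),"z",jz.ravel().round(3))
    # tip
    along=np.array([proj(d,base+ey*(.014+t))[0] for t in np.linspace(.03,.07,81)])+np.median(offs)*nor
    v=cv2.remap(g.astype(np.float32),along[None,:,0].astype(np.float32),along[None,:,1].astype(np.float32),cv2.INTER_LINEAR)[0]
    print(" tip profile(mm from shoulder pred)",[(int(30+i*.5),int(v[i])) for i in range(0,81,4)])
    # ear top face (z .088): predicted outline in px and measured ear mask, minus lug
    W=cloud(d); P=W-case(0,0); xc=P@ex; yc=P@ey
    for sg in(1,-1):
        m=(W[...,2]>.079)&(W[...,2]<.1)&(abs(yc-sg*.013)<.006)&(xc<-.075)&(xc>-.13)
        q=rayxy(d,m,.088); r=q-C; print(" ear",sg,m.sum(),"xc",np.percentile(r@ex[:2],[5,50,95]).round(4),"yc",np.percentile(r@ey[:2],[5,50,95]).round(4))
d=dict(np.load("top0.npz"))
for n in("top","scene"):
    d=dict(np.load(f"{n}0.npz")); W=cloud(d);P=W-case(0,0); xc=P@ex; yc=P@ey
    for sg in(1,-1):
        m=(W[...,2]>.08)&(W[...,2]<.1)&(abs(yc-sg*.013)<.012)&(xc<-.075)&(xc>-.13)
        r=rayxy(d,m,.088)-C; print("start",n,sg,m.sum(),"xc min/mean/max",(r@ex[:2]).min().round(4),(r@ex[:2]).mean().round(4),(r@ex[:2]).max().round(4),"yc",(r@ey[:2]).mean().round(4))
E
```

```text
top off px [0.43 0.43 0.39 0.33 0.39 0.44 0.45 0.45 0.44 0.43 0.43 0.41 0.36 0.32] med 0.43 px/mm x [0.287] z [0.047]
 tip profile(mm from shoulder pred) [(30, 142), (32, 142), (34, 142), (36, 142), (38, 142), (40, 141), (42, 141), (44, 141), (46, 138), (48, 131), (50, 107), (52, 75), (54, 29), (56, 12), (58, 12), (60, 13), (62, 14), (64, 12), (66, 15), (68, 23), (70, 55)]
 ear 1 25 xc [-0.1174 -0.1036 -0.0897] yc [0.0077 0.0112 0.0147]
 ear -1 18 xc [-0.1172 -0.1034 -0.0896] yc [-0.0163 -0.0145 -0.0127]
scene off px [-0.5  -0.53 -0.55 -0.52 -0.43 -0.32 -0.24 -0.21 -0.2  -0.23 -0.24 -0.25
 -0.24 -0.2 ] med -0.25 px/mm x [0.274] z [-0.182]
 tip profile(mm from shoulder pred) [(30, 127), (32, 124), (34, 126), (36, 125), (38, 125), (40, 127), (42, 129), (44, 131), (46, 137), (48, 136), (50, 122), (52, 101), (54, 80), (56, 56), (58, 38), (60, 33), (62, 31), (64, 33), (66, 43), (68, 64), (70, 89)]
 ear 1 32 xc [-0.115  -0.1005 -0.0855] yc [0.0098 0.0147 0.0191]
 ear -1 32 xc [-0.1139 -0.0994 -0.0858] yc [-0.0159 -0.011  -0.0062]
start top 1 25 xc min/mean/max -0.1174 -0.1026 -0.0897 yc 0.0114
start top -1 18 xc min/mean/max -0.1172 -0.1034 -0.0896 yc -0.0145
start scene 1 32 xc min/mean/max -0.1161 -0.1003 -0.0853 yc 0.0147
start scene -1 30 xc min/mean/max -0.1163 -0.1004 -0.0842 yc -0.0113
```

Call:
carry_out([
  [0.1,0,-0.05,0.07,0,0,0],
  [0.1,0.4,0,0,0,0,0],
  [0.1,0.4,0,0,0,0,0],
  [0.1,0.1,0,0,0,0,0],
  [0.1,0.1,0,0,0,0,0],
  [0.1,0,0,0,0,0,0],
])

```text
clock: 37.3
position: [0.4383, -0.0463, 0.0653]
ee_rot: [2.313, 2.126, 0.0]
force: [-0.0, -0.8, -1.7]
width: 0.258
gripper_force: 35.0
```

Call:
carry_out([
  [0.1,0.08,0,0,0,0,0],
  [0.1,0.08,0,0,0,0,0],
  [0.1,0,0,0,0,0,0],
])

```text
clock: 37.6
position: [0.4386, -0.0426, 0.0652]
ee_rot: [-2.314, -2.125, -0.0]
force: [-0.4, 0.7, -0.3]
width: 0.256
gripper_force: 35.0
```

```bash
python3 - <<'E'
from pin import *
to(case(-.103,-.031,.065))
s=arm.observe(); print(s["ft_torque"].round(2))
E
```

```text
t 37.6 pos [ 0.4386 -0.0426  0.0652] F [-0.4  0.7 -0.3] w 23.6 g 35.0
 shift [ 1.81 -0.    0.01] turn [ 0.   -0.    0.01] | shift in T frame [ 1.81 -0.    0.01]
[ 0.02 -0.07 -0.04]
```

Call:
carry_out([
  [0.1,0.1,0,0,0,0,0],
  [0.1,0.1,0,0,0,0,0],
  [0.1,0,0,0,0,0,0],
])

```text
clock: 37.9
position: [0.4391, -0.0373, 0.0653]
ee_rot: [-2.313, -2.125, -0.0]
force: [0.2, 0.4, -1.3]
width: 0.262
gripper_force: 35.0
```

Call:
carry_out([
  [0.1,0.1,0,0,0,0,0],
  [0.1,0.1,0,0,0,0,0],
  [0.1,0,0,0,0,0,0],
])

```text
clock: 38.2
position: [0.4395, -0.0323, 0.0652]
ee_rot: [-2.313, -2.126, -0.0]
force: [0.5, -1.1, -1.8]
width: 0.262
gripper_force: 35.0
```

Call:
carry_out([
  [0.1,0.1,0,0,0,0,0],
  [0.1,0.1,0,0,0,0,0],
  [0.1,0.1,0,0,0,0,0],
  [0.1,0,0,0,0,0,0],
])

```text
clock: 38.6
position: [0.4401, -0.0248, 0.0653]
ee_rot: [-2.313, -2.126, -0.0]
force: [0.7, -0.5, -0.5]
width: 0.262
gripper_force: 35.0
```

Call:
carry_out([
  [0.1,0.1,0,0,0,0,0],
  [0.1,0.1,0,0,0,0,0],
  [0.1,0,0,0,0,0,0],
])

```text
clock: 38.9
position: [0.4406, -0.0199, 0.0653]
ee_rot: [2.313, 2.125, 0.0]
force: [-0.2, -0.2, -1.1]
width: 0.257
gripper_force: 35.0
```

```bash
python3 - <<'E'
from pin import *
to(case(-.103,-.031,.065))
s=arm.observe(); print(s["ft_torque"].round(2))
d=snap("top"); e=snap("scene")
a=cv2.resize(d["pixels"][200:240,295:345],(500,400),interpolation=cv2.INTER_CUBIC);b=cv2.resize(e["pixels"][140:200,275:375],(500,300),interpolation=cv2.INTER_CUBIC)
cv2.imwrite("pics/a9.png",cv2.resize(np.vstack([a,b]),(428,600))[:,:,::-1])
E
```

```text
t 38.9 pos [ 0.4406 -0.0199  0.0653] F [-0.2 -0.2 -1.1] w 23.6 g 35.0
 shift [ 0.9  -0.    0.01] turn [ 0.   -0.    0.01] | shift in T frame [ 0.9  -0.    0.01]
[-0.03 -0.12  0.01]
```

View pics/a9.png

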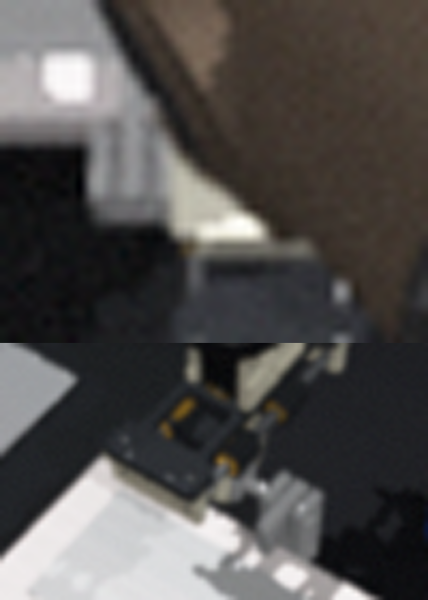

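The shaft is inside the fork (scene part, about (262,490)) with no side load. I continue.

Call:
carry_out([
  [0.1,0.1,0,0,0,0,0],
  [0.1,0.1,0,0,0,0,0],
  [0.1,0.1,0,0,0,0,0],
  [0.1,0.1,0,0,0,0,0],
  [0.1,0,0,0,0,0,0],
])

```text
clock: 39.5
position: [0.4414, -0.0098, 0.0653]
ee_rot: [2.313, 2.126, 0.0]
force: [-0.4, 0.7, -1.3]
width: 0.259
gripper_force: 35.0
```

Call:
carry_out([
  [0.1,0.1,0,0,0,0,0],
  [0.1,0.1,0,0,0,0,0],
  [0.1,0.06,0,0,0,0,0],
  [0.1,0.06,0,0,0,0,0],
  [0.1,0,0,0,0,0,0],
])

```text
clock: 40.0
position: [0.442, -0.0022, 0.0652]
ee_rot: [-2.314, -2.125, -0.0]
force: [0.1, -0.2, -1.4]
width: 0.258
gripper_force: 35.0
```

```bash
python3 - <<'E'
from pin import *
to(case(-.103,-.031,.065))
E
```

```text
t 40.0 pos [ 0.442  -0.0022  0.0652] F [ 0.1 -0.2 -1.4] w 23.7 g 35.0
 shift [ 0.19 -0.    0.01] turn [ 0.   -0.    0.01] | shift in T frame [ 0.19 -0.    0.01]
```

Small steps now, until the head meets the ear.

Call:
carry_out([
  [0.1,0.06,0,0,0,0,0],
  [0.1,0.06,0,0,0,0,0],
  [0.1,0,0,0,0,0,0],
])

```text
clock: 40.3
position: [0.4423, 0.0006, 0.0652]
ee_rot: [2.314, 2.125, -0.0]
force: [-0.5, 0.1, -1.9]
width: 0.26
gripper_force: 35.0
```

Call:
carry_out([
  [0.1,0.06,0,0,0,0,0],
  [0.1,0,0,0,0,0,0],
])

```text
clock: 40.5
position: [0.4423, 0.0007, 0.0652]
ee_rot: [2.314, 2.123, -0.003]
force: [-0.2, -6.8, 1.2]
width: 0.253
gripper_force: 35.0
```

Call:
carry_out([
  [0.1,0.04,0,0,0,0,0],
  [0.1,0,0,0,0,0,0],
])

```text
clock: 40.7
position: [0.4422, 0.0007, 0.0652]
ee_rot: [2.315, 2.122, -0.004]
force: [-0.3, -9.5, 1.6]
width: 0.26
gripper_force: 35.0
```

Call:
carry_out([
  [0.1,0.04,0,0,0,0,0],
  [0.1,0,0,0,0,0,0],
])

```text
clock: 40.9
position: [0.4423, 0.0007, 0.0652]
ee_rot: [2.315, 2.12, -0.006]
force: [0.2, -12.2, 3.7]
width: 0.26
gripper_force: 35.0
```

Call:
carry_out([
  [0.1,-0.06,0,0,0,0,0],
  [0.1,0,0,0,0,0,0],
  [0.35,0,0,0,0,0,0],
  [0.5,0,0,0,0,0,0],
  [0.5,0,0,0,0,0,0],
  [0.5,0,0,0,0,0,0],
])

```text
clock: 41.5
position: [0.4425, 0.003, 0.0652]
ee_rot: [-2.313, -2.125, -0.0]
force: [-0.3, 0.4, -0.2]
width: 0.496
gripper_force: 0.0
```

Call:
carry_out([
  [0.5,0,0,-0.3,0,0,0],
  [0.5,0,0,-0.6,0,0,0],
  [0.5,0,0,-1,0,0,0],
  [0.5,0,0,-1,0,0,0],
  [0.5,0,0,-1,0,0,0],
  [0.5,0,0,-1,0,0,0],
  [0.5,0,0,-1,0,0,0],
  [0.5,0,0,0,0,0,0],
])

```text
clock: 42.3
position: [0.4442, 0.0032, 0.2161]
ee_rot: [2.311, 2.123, 0.006]
force: [0.2, 0.3, 0.3]
width: 0.499
gripper_force: 0.0
```

Call:
carry_out([
  [0.5,-1,0,-1,0,0,0],
  [0.5,-1,0,0,0,0,0],
  [0.5,-1,0,0,0,0,0],
  [0.5,-1,0,0,0,0,0],
  [0.5,-1,0,0,0,0,0],
  [0.5,-1,0,0,0,0,0],
  [0.5,-1,0,0,0,0,0],
  [0.5,0,0,0,0,0,0],
])

```text
clock: 43.1
position: [0.4266, -0.175, 0.2372]
ee_rot: [-2.319, -2.119, 0.002]
force: [0.2, 0.1, -0.1]
width: 0.501
gripper_force: 0.0
```

```bash
python3 - <<'E'
from pin import *
to(case(-.103,-.031,.065))
d=snap("top"); e=snap("scene"); np.savez("top10.npz",**d); np.savez("scene10.npz",**e)
a=cv2.resize(d["pixels"][195:235,290:340],(500,400),interpolation=cv2.INTER_CUBIC);b=cv2.resize(e["pixels"][140:210,300:400],(500,350),interpolation=cv2.INTER_CUBIC)
cv2.imwrite("pics/a10.png",cv2.resize(np.vstack([a,b]),(400,600))[:,:,::-1])
E
```

```text
t 43.1 pos [ 0.4266 -0.175   0.2372] F [ 0.2  0.1 -0.1] w 46.1 g 0.0
 shift [7.13 0.   6.88] turn [-0.01  0.01 -0.04] | shift in T frame [7.13 0.02 6.89]
```

View pics/a10.png

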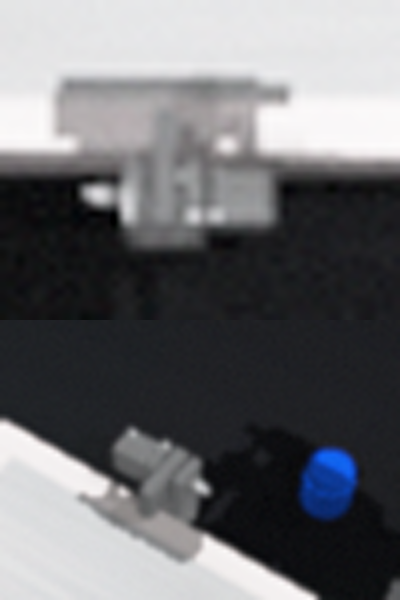

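The pin is seated: the head (245,200) is against the −y ear and the tip (95,195) sticks out about 17 mm beyond the other ear. One last look at the whole bench.

```bash
python3 -c "
from h import *
snap('scene','pics/fin.png')"
```

```text
(no output)
```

View pics/fin.png

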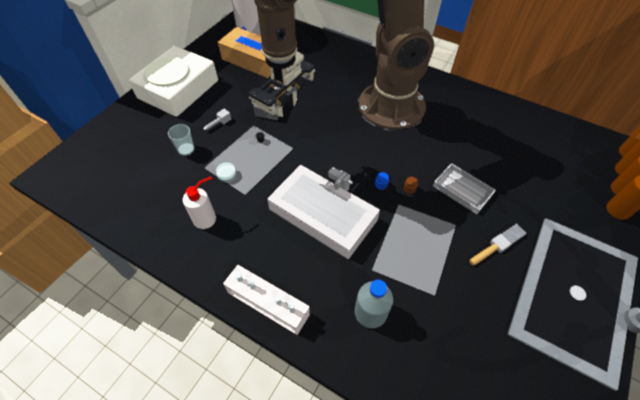

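The case is closed and pinned at (340,180), the jar mat is empty, and the bystanders are where they were. Handing in.

```bash
python3 -c "
from cell import arm
print(arm.sign_off())"
```

```text
the job is handed in; nothing more can be done
None
```

The job is handed in: the three amber jars on the mat now stand upright in the case's bays, the lid is closed without slamming, and the pin is seated with its head against the −y ear and released; nothing else on the bench looked moved.

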